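# Refit the lamp cover of a spectrophotometer and hold it down for the screws

### The arm

A 6-joint arm with a two-finger parallel gripper is mounted at the origin on the work surface. World frame = base frame: x ahead of the robot, y to its left, z up, the work surface at z = 0. Lengths are in mm, angles in rad, forces in N, time in s.
With the tool pointing down it reaches from about 300 to 775 mm from the base axis. Payload 14.6 kg.
Tool frame: the origin (TCP) lies at the very end of the fingers, on their centre line; the grasp point (between the pads) lies 19 mm behind it; z points along the fingers, y is the line along which they close (so a half turn about z gives the same grasp; the last joint's range is limited). The gripper opens to 94 mm and grips with 3 to 60 N. Pads are 16 mm wide; open, the fingers measure 119 mm over their backs; the gripper's body (75 mm by 177 mm) begins 78 mm behind the grasp point.
Start: joints at [1.212, 0.3, 1.521, -0, 1.321, -0.067], TCP at [158.22, 526.741, 183.946] pointing down, gripper open.
Joint ranges: [-3.03, 3.03], [-0.79, 2.21], [0.23, 2.52], [-1.04, 4.18], [0, 3.07], [-2.55, 2.55]. Speed limits (rad/s): [2.22, 2.22, 2.57, 3.14, 3.14, 3.14].

### API

Orientations are given as [roll, pitch, yaw] about the fixed x, y, z axes, in that order (R = Rz(yaw) Ry(pitch) Rx(roll)).
In Python, from cell import read_state, viewer, manip, models gives the robot as it stands.
- The arm moves only by the tool carry_out, never from a script. Its argument "deltas" is a list of rows, each an object with "dp": the shift along the tool's x, y, z in mm, a list of three; "roll": the turn about the tool's z in degrees; "gripper": the opening, from -1 (shut) to 1 (fully open), so that 0 is half open. In form: [{"dp": [tx, ty, tz], "roll": roll, "gripper": gripper}, ...]. A call has 1 to 12 rows; each row is the pose to reach, as a shift and turn from the pose commanded when the call began, along the tool's axes at that moment; what a row does not reach only later rows make up. A row lasts 1/12 s, in which the tool goes at most 41.7 mm and 7.16 degrees, less where a joint would pass 70% of its speed; a pose out of reach is approached as far as the arm can. A call with a gripper value outside its range is refused whole. The fingers move at their own pace and stop on an object; "newtons" is the grip in N (left out, the last holds). Time passes only in rows, so rows that repeat a pose let the fingers close. It gives the time, the measured TCP pose, the force, the opening and the grip force at its end, in the units of the state.
- read_state(): the state, without advancing time (a new reading comes with each control period).
- viewer.camera(name): name is "scene" or "top" or "wrist"; returns the picture (420x560x3 uint8, red, green, blue); there is no depth.
- viewer.camera_params(name): a dict with "fovy" (degrees; the focal length in pixels is half the picture's height over the tangent of half this angle, whatever the lens; pixels are square), "cx", "cy" (the principal point, pixels), "k1" (the pictures are not rectified: a ray, as slopes to the right and down, at radius r is drawn at 1 + k1 r^2 times it, then the intrinsics apply), "eye" and "attitude" of the camera in the world; the wrist camera has in their place "T_tool_cam" (4x4, takes a point from camera to tool coordinates, whose origin is the TCP and whose axes are the flange's). Camera axes: x right, y up, looking along -z (the intrinsics and any distortion apply to the point x, -y, -z); pixel columns grow to the right and rows downward; lengths in mm; the calibration is good to about 2 mm. A picture is of the moment at which its call begins: read the wrist's pose just before it. camera_params takes no time and is no camera call.
- manip.sign_off(): hands the job in; it is judged then, once.
Trained networks look in the newest picture that a camera, given by its name, has taken for a name from the list of things; names that differ only in an ending like _2 or _b are one class to them, and where a whole thing is asked for, a point or a joint stands for the part that bears it (a point fixed in the world has none). Each returns a list of dicts, best first, with "p" (0 to 1); they miss things now and then, are a little off and sometimes report something else, mostly with a low value. They report only what shows in the picture. A call takes as long as a camera call.
- models.cut_out(camera, label): "region" (420x560 bool, what is visible of it) and "box" ([left, top, right, bottom] in pixels, round what is visible of it).
The state is a dict: "clock": time; "joints": joint angles; "qd": joint speeds; "effort": joint torques, N m; "eef_pos": TCP position; "eef_rot": TCP orientation; "wrist_force": force on the tool from outside, world axes, zero at the start; "moment": the same for the moment, N m; "finger_gap": finger opening in mm; "finger_force": force on a finger pad.
Only numpy, scipy, OpenCV 4.12 (cv2) and the standard library are available. Lean on these libraries where they do the work, as an engineer would, in place of code of your own. Each camera call takes 0.05 s, during which the arm holds its last target. There are 200 camera calls.

### The job

After a lamp change, the lamp compartment of the spectrophotometer must be closed: take the loose blue cover with the black grip bar, tuck its long edge farther from the grip under the overlapping lip of the white top cover all the way back to the stop, square with the sides of the lamp housing and without lifting the white top cover. Then press the blue cover down flat on the housing, so that the red safety-switch plunger under it is pushed in, and finish holding it pressed down like that (do not let go: a colleague will put in the screws). Leave everything else on the bench where it is.

Things in the scene. Friction and masses are not known exactly. Their poses are not given: they have to be found in the camera images.
- cover_grip (a point): centre of the black upright grip bar on the loose blue cover: flat-sided, 12 mm thick (x), 70 mm long (y), 30 mm high (z). It stands on a rigid plate 115 (x) x 180 (y) x 4 mm, about 0.3 kg, lying flat on the bench at first; the plate's underside is 19 mm below this point. Axes: x = towards the edge to tuck (77.5 mm from here; the other edge is 37.5 mm the other way), y along the bar, z up
- cover_edge (a point): middle of the cover's edge to be tucked, on the plate's underside; axes as for cover_grip. It is the edge farther from the grip bar; black vent slots lie between it and the bar
- cover_front (a point): middle of the cover's opposite (front) edge, on the plate's underside, the one with two steel-ringed screw holes at its corners; axes as for cover_grip
- seat (a point): on the fixed grey spectrophotometer: where the middle of the tucked edge's underside must lie, on the flat rim of the lamp housing, 130 mm above the bench, against the upright stop hidden under the lip. Axes: x = level, the way to tuck, y left, z up. The open-topped housing is 180 mm wide like the cover and reaches 115 mm back from here (-x); the 340 mm wide main body goes on 300 mm in +x
- lip (a point): middle of the lower edge of the white top cover's blue-edged lip; it hangs over the lamp housing, ends 20 mm before the stop (x = -20 mm in seat axes), 138 mm above the bench, so 8 mm above the rim (4 mm to spare over the plate), and is 12 mm thick. The top cover (0.9 kg) is hinged at its far end, 315 mm away, and lies unfastened: some 4.5 N from below lifts the lip. Axes as for seat
- interlock (a joint): how far in m the red safety-switch plunger is pushed in; 0 = out. Its top then stands 7 mm above the rim, so a cover lying flat pushes it in by 7 mm (limit 8 mm). Its spring pushes up with 3 N when out and 6.5 N under the flat cover, so the cover's front rises again if let go
- plunger (a point): top of the red plunger, 10 mm across, upright in the lamp housing 89 mm before the stop (x = -89 mm in seat axes) on its middle line; with the cover home the grip bar is almost above it
- cuvette_rack: bystander: white rack of cuvettes, 70 x 160 mm, 46 mm high; origin at the centre of its underside
- screwdriver: bystander: screwdriver lying on the bench near the robot; origin underneath its middle
- screw_dish: bystander: round steel dish with the cover's screws, 68 mm across, 17 mm high; origin at the centre of its underside
- old_lamp: bystander: the lamp taken out, glass on a round metal foot of 40 mm, 69 mm high, upright; origin at the centre of its underside
- reagent: bystander: amber bottle, 68 mm across, 160 mm high; origin at the centre of its underside
- beaker: bystander: glass beaker, 76 mm across, 100 mm high; origin at the centre of its underside

How it is judged:
By the outcome, as a careful person would: the job done as asked, in the order asked, and still so for the second after the job is handed in, while the arm keeps its last pose, push and grip.
It also fails if it takes over 38 s, if anything falls off the work surface, if the arm or the gripper's body presses on something with over 40 N, if the wrist force passes 120 N, or if a joint passes its speed limit or range.

## Working session

There is one attempt and no reset: what is moved stays moved. The work goes in short steps, Python scripts to look and compute and a tool call to move; the robot and the scene stay as the last step left them, time stands still between calls to the robot, and variables do not carry over. Pictures are saved under pics/ and viewed, at most 10 in all, crops included, and the job is handed in when it is done.

Besides the shell and the picture viewer there is one more tool, called after "Emit:" by a JSON object that holds its "api" and its "payload", one argument or row to a line. carry_out: Moves the arm, as the interface text tells. Its arguments: {"type":"object","properties":{"deltas":{"type":"array"},"newtons":{"type":"number"}},"required":["deltas"]}

```bash
mkdir -p pics; ls; python3 - <<'E'
from cell import read_state, viewer, manip, models
import cv2,numpy as np
s=read_state();print(s)
for n in ("scene","top","wrist"):
    im=viewer.camera(n);cv2.imwrite(f"pics/{n}0.png",im[:,:,::-1]);print(n,viewer.camera_params(n))
a=cv2.imread("pics/scene0.png");b=cv2.imread("pics/top0.png")
E
```

```text
pics
{'clock': 0.0, 'joints': array([ 1.21240165e+00,  3.00458677e-01,  1.52159041e+00, -1.00343426e-05,
        1.32068082e+00, -6.66145050e-02]), 'qd': array([-0.00133993, -0.00030505, -0.00150911, -0.00121243,  0.00266479,
       -0.00086106]), 'effort': array([ 8.42059144e-04, -5.31795073e+01, -3.52744532e+01,  7.08994735e-02,
        2.43010547e-02, -7.59577097e-05]), 'eef_pos': array([158.12421336, 526.48065932, 183.38920903]), 'eef_rot': array([-3.14045727e+00, -6.60038925e-05,  2.84981493e+00]), 'wrist_force': array([ 0.33495287, -0.19373538, -0.44162532]), 'moment': array([ 0.00600889,  0.02937989, -0.02588545]), 'finger_force': 0.0, 'finger_gap': 93.874131193237}
scene {'fovy': 54.883657984818946, 'cx': 277.3617352877384, 'cy': 214.99003003357035, 'k1': 0.0021707954843260134, 'eye': array([1410.19991109,  -97.54400542,  820.18983107]), 'attitude': array([ 0.89451913, -0.0203845 ,  1.47820051])}
top {'fovy': 55.81710128670481, 'cx': 277.67525673397427, 'cy': 208.46042304494068, 'k1': -0.08100966384159697, 'eye': array([ 430.01075475,    5.5310803 , 1004.35382469]), 'attitude': array([ 0.09026032,  0.00575976, -1.58637374])}
wrist {'fovy': 63.07076803570042, 'cx': 277.150446448535, 'cy': 210.59879089960086, 'k1': -0.019448660393504145, 'T_tool_cam': array([[-3.13154379e-04,  9.57957791e-01,  2.86908997e-01,
         8.42641822e+01],
       [ 9.99999654e-01,  7.86957523e-05,  8.28719435e-04,
        -7.16939202e-01],
       [ 7.71299720e-04,  2.86909157e-01, -9.57957484e-01,
        -1.99434652e+02],
       [ 0.00000000e+00,  0.00000000e+00,  0.00000000e+00,
         1.00000000e+00]])}
```

View pics/scene0.png

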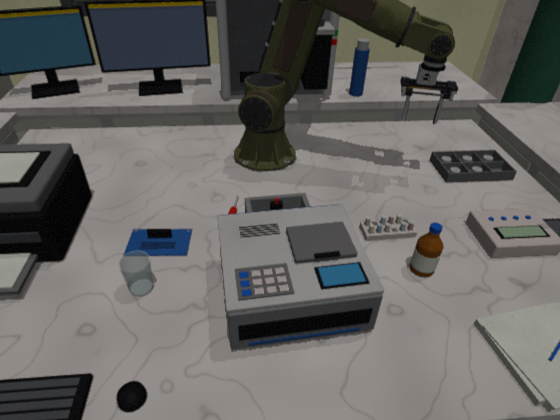

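View pics/top0.png

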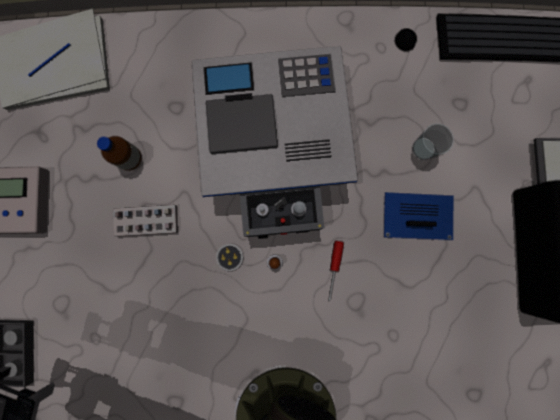

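Scene: the housing is in the top view at about (283,213), with the blue lip edge along row 190 and the red plunger at (283,220). The blue cover is at (418,216) with its vents toward the top (+x) and the grip bar toward the robot. Next I'll measure both.

```bash
cat > h.py <<'E'
import numpy as np,cv2
from scipy.spatial.transform import Rotation as Ro
from cell import read_state, viewer, manip, models
def rpy(a): return Ro.from_euler('xyz',a).as_matrix()
def cam(n,st=None):
    p=viewer.camera_params(n); f=210/np.tan(np.radians(p['fovy']/2))
    if n=='wrist':
        s=st or read_state(); R=rpy(s['eef_rot']); T=np.array(p['T_tool_cam'])
        eye=R@T[:3,3]+s['eef_pos']; Rc=R@T[:3,:3]
    else: eye=np.array(p['eye']); Rc=rpy(p['attitude'])
    return p,f,eye,Rc
def px2w(c,uv,z):
    p,f,eye,Rc=c; uv=np.atleast_2d(uv).astype(float)
    d=(uv-[p['cx'],p['cy']])/f; s=d.copy()
    for _ in range(8): s=d/(1+p['k1']*(s**2).sum(1,keepdims=True))
    r=np.c_[s[:,0],-s[:,1],-np.ones(len(s))]@Rc.T
    return eye+r*((z-eye[2])/r[:,2])[:,None]
def w2px(c,P):
    p,f,eye,Rc=c; q=(np.atleast_2d(P)-eye)@Rc; s=np.c_[q[:,0],-q[:,1]]/-q[:,2:]
    return s*(1+p['k1']*(s**2).sum(1,keepdims=True))*f+[p['cx'],p['cy']]
def snap(n,f=None):
    st=read_state(); im=viewer.camera(n); 
    if f: cv2.imwrite('pics/'+f,im[:,:,::-1])
    return im,cam(n,st)
E
python3 - <<'E'
from h import *
im,c=snap('top')
for l in ('cover_grip','plunger','old_lamp','beaker','screwdriver','reagent','cuvette_rack','screw_dish'):
    r=models.cut_out('top',l)
    for o in r[:2]:
        print(l,round(o['p'],2),o['box'],px2w(c,np.argwhere(o['region'])[:,::-1].mean(0),0 if l!='plunger' else 137).round())
    if l=='cover_grip' and r: np.save('m.npy',r[0]['region'])
# blue plate
hsv=cv2.cvtColor(im,cv2.COLOR_RGB2HSV)
m=((hsv[...,0]>105)&(hsv[...,0]<125)&(hsv[...,1]>120)).astype(np.uint8)
n,lab,st,ce=cv2.connectedComponentsWithStats(m)
for i in range(1,n):
    if st[i,4]>80:
        q=np.argwhere(lab==i)[:,::-1].astype(np.float32)
        b=cv2.boxPoints(cv2.minAreaRect(q));print(st[i],'\n',px2w(c,b,4 if st[i,0]>370 else 144).round(1))
E
```

```text
cover_grip 0.59 [382.4, 189.9, 453.8, 241.1] [[ 496. -350.    0.]]
old_lamp 0.77 [265.2, 254.3, 287.1, 270.4] [[387.  20.   0.]]
beaker 0.91 [414.3, 123.2, 452.5, 160.0] [[ 689. -398.    0.]]
beaker 0.7 [384.0, 188.6, 451.4, 241.4] [[ 496. -350.    0.]]
screwdriver 0.84 [331.2, 240.6, 345.2, 298.1] [[ 387. -134.    0.]]
screwdriver 0.71 [266.2, 254.4, 284.6, 271.9] [[386.  21.   0.]]
reagent 0.75 [97.5, 136.4, 144.8, 168.7] [[676. 424.   0.]]
cuvette_rack 0.79 [112.3, 205.6, 178.9, 237.2] [[496. 350.   0.]]
screw_dish 0.69 [214.0, 242.9, 242.7, 270.9] [[401. 136.   0.]]
[ 29  44  41  32 112] 
 [[837.3 595.1 144. ]
 [909.8 499.6 144. ]
 [905.1 495.8 144. ]
 [832.6 591.1 144. ]]
[ 97 137  15  14 161] 
 [[663.4 420.6 144. ]
 [683.7 400.2 144. ]
 [659.8 376.  144. ]
 [639.6 396.3 144. ]]
[231 185  90   9 110] 
 [[544.  111.  144. ]
 [559.5 -84.2 144. ]
 [556.6 -84.4 144. ]
 [541.1 110.8 144. ]]
[ 384  193   69   46 2850] 
 [[ 445.9 -255.6    4. ]
 [ 557.3 -265.1    4. ]
 [ 546.6 -444.8    4. ]
 [ 434.4 -433.5    4. ]]
```

```bash
python3 - <<'E'
import cv2,numpy as np
a=cv2.imread("pics/top0.png")[180:250,180:460]
cv2.imwrite("pics/c1.png",cv2.resize(a,None,fx=2.85,fy=2.85,interpolation=cv2.INTER_CUBIC))
E
```

```text
(no output)
```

View pics/c1.png

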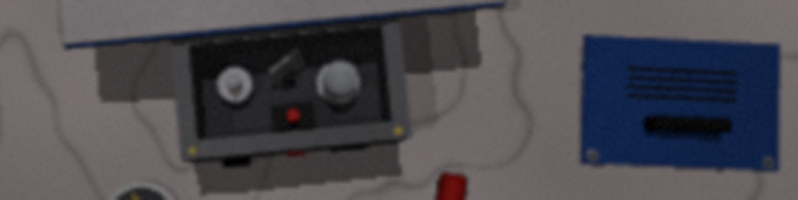

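```bash
cat >> h.py <<'E'
def dp(target,yawdeg,ref=None):
    s=read_state(); R=rpy(s['eef_rot']); d=R.T@(np.array(target)-s['eef_pos'])
    a=np.degrees(s['eef_rot'][2]); r=-((yawdeg-a+180)%360-180)
    print('t',round(s['clock'],2),'pos',s['eef_pos'].round(1),'yaw',round(a,2),'F',s['wrist_force'].round(2),'M',s['moment'].round(3),'gap',round(s['finger_gap'],1),'ff',round(s['finger_force'],1)); print('dp',d.round(1),'roll',round(r,2))
E
python3 -c "
from h import *
dp([476,-349,150],176.5)"
```

```text
t 0.6 pos [158.2 526.7 184. ] yaw 163.28 F [-0.13  0.13 -0.88] M [ 0.032  0.031 -0.027] gap 93.9 ff 0.0
dp [-556.3 -747.3   34. ] roll -13.22
```

Emit:
{"api": "carry_out", "payload": {
  "deltas": [
    {"dp": [-556,-747,0],"roll": -13.2,"gripper": 1},
    {"dp": [-556,-747,0],"roll": -13.2,"gripper": 1},
    {"dp": [-556,-747,0],"roll": -13.2,"gripper": 1},
    {"dp": [-556,-747,0],"roll": -13.2,"gripper": 1},
    {"dp": [-556,-747,0],"roll": -13.2,"gripper": 1},
    {"dp": [-556,-747,0],"roll": -13.2,"gripper": 1},
    {"dp": [-556,-747,0],"roll": -13.2,"gripper": 1},
    {"dp": [-556,-747,0],"roll": -13.2,"gripper": 1},
    {"dp": [-556,-747,0],"roll": -13.2,"gripper": 1},
    {"dp": [-556,-747,0],"roll": -13.2,"gripper": 1},
    {"dp": [-556,-747,0],"roll": -13.2,"gripper": 1},
    {"dp": [-556,-747,0],"roll": -13.2,"gripper": 1}
  ]
}}

```text
clock: 1.6
eef_pos: [328.9, 54.7, 184.4]
eef_rot: [3.141, 0.002, 3.08]
wrist_force: [1.9, 0.7, -0.3]
finger_gap: 94.1
finger_force: 0.0
```

```bash
python3 -c "
from h import *
snap('wrist','w1.png')
dp([476,-349,150],176.5)"
```

```text
t 1.65 pos [330.9  48.5 184.3] yaw 176.1 F [ 0.48 -2.61 -0.72] M [-0.008 -0.016 -0.017] gap 94.0 ff 0.0
dp [-171.7 -386.7   35.2] roll -0.4
```

View pics/w1.png

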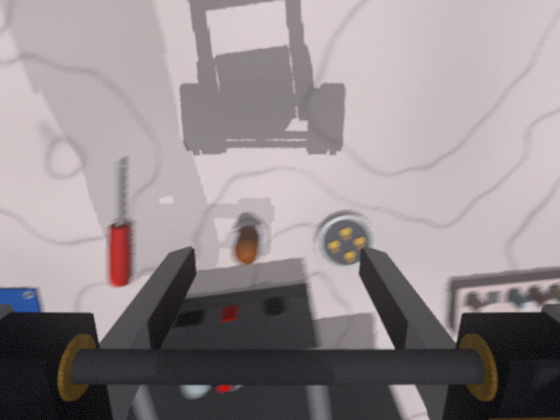

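Emit:
{"api": "carry_out", "payload": {
  "deltas": [
    {"dp": [-172,-387,0],"roll": -0.4,"gripper": 1},
    {"dp": [-172,-387,0],"roll": -0.4,"gripper": 1},
    {"dp": [-172,-387,0],"roll": -0.4,"gripper": 1},
    {"dp": [-172,-387,0],"roll": -0.4,"gripper": 1},
    {"dp": [-172,-387,34],"roll": -0.4,"gripper": 1},
    {"dp": [-172,-387,34],"roll": -0.4,"gripper": 1},
    {"dp": [-172,-387,34],"roll": -0.4,"gripper": 1},
    {"dp": [-172,-387,34],"roll": -0.4,"gripper": 1},
    {"dp": [-172,-387,34],"roll": -0.4,"gripper": 1},
    {"dp": [-172,-387,34],"roll": -0.4,"gripper": 1},
    {"dp": [-172,-387,34],"roll": -0.4,"gripper": 1},
    {"dp": [-172,-387,34],"roll": -0.4,"gripper": 1}
  ]
}}

```text
clock: 2.65
eef_pos: [476.5, -341.8, 148.5]
eef_rot: [3.141, -0.002, 3.085]
wrist_force: [0.3, 0.1, -0.8]
finger_gap: 94.2
finger_force: 0.0
```

```bash
python3 -c "
from h import *
im,c=snap('wrist','w2.png')
dp([476,-349,10],176.5)
print(w2px(c,[[476,-349,34],[436,-439,4],[446,-256,4]]))"
```

```text
t 2.7 pos [ 476.4 -340.2  149.1] yaw 176.82 F [-0.04  0.81 -0.59] M [ 0.074 -0.001 -0.008] gap 93.9 ff 0.0
dp [ -0.3  -8.9 139.1] roll 0.32
[[270.35669152 201.03974957]
 [179.20731121 159.93630358]
 [361.34270955 159.47805653]]
```

View pics/w2.png

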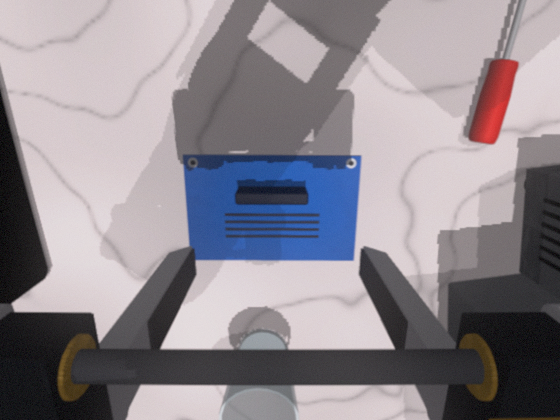

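```bash
python3 -c "
from h import *
im,c=snap('wrist')
hsv=cv2.cvtColor(im,cv2.COLOR_RGB2HSV)
m=((hsv[...,0]>105)&(hsv[...,0]<125)&(hsv[...,1]>150)).astype(np.uint8);m[:130]=0
m[:,:150]=0;m[:,400:]=0
q=np.argwhere(m)[:,::-1]
P=px2w(c,q,4)[:,:2].astype(np.float32)
r=cv2.minAreaRect(P);print(r);print(cv2.boxPoints(r).round(1))
k=np.argwhere((im[180:210,225:320].max(2)<45))[:,::-1]+[225,180]
print(k.min(0),k.max(0));r=cv2.minAreaRect(px2w(c,k,34)[:,:2].astype(np.float32));print(r)
dp([476,-349,10],176.5)
"
```

```text
((493.1468505859375, -349.45513916015625), (176.44448852539062, 112.37105560302734), 86.38090515136719)
[[ 431.5 -434. ]
 [ 543.7 -441. ]
 [ 554.8 -265. ]
 [ 442.6 -257.9]]
[236 187] [302 193]
((465.2737121582031, -348.0929870605469), (62.29414749145508, 5.799665451049805), 86.78602600097656)
t 2.75 pos [ 476.5 -339.3  149.8] yaw 176.88 F [ 0.1   0.72 -0.3 ] M [ 0.034  0.054 -0.078] gap 94.1 ff 0.0
dp [ -0.2  -9.8 139.7] roll 0.38
```

Emit:
{"api": "carry_out", "payload": {
  "deltas": [
    {"dp": [2,-9.5,20],"roll": 0.5,"gripper": 1},
    {"dp": [2,-9.5,60],"roll": 0.5,"gripper": 1},
    {"dp": [2,-9.5,100],"roll": 0.5,"gripper": 1},
    {"dp": [2,-9.5,125],"roll": 0.5,"gripper": 1},
    {"dp": [2,-9.5,135],"roll": 0.5,"gripper": 1},
    {"dp": [2,-9.5,139],"roll": 0.5,"gripper": 1},
    {"dp": [2,-9.5,139],"roll": 0.5,"gripper": 1},
    {"dp": [2,-9.5,139],"roll": 0.5,"gripper": 1}
  ]
}}

```text
clock: 3.42
eef_pos: [475.1, -349.7, 13.1]
eef_rot: [-3.14, 0.002, 3.079]
wrist_force: [-0.7, 0.4, 0.8]
finger_gap: 93.9
finger_force: 0.0
```

```bash
python3 -c "
from h import *
dp([474.5,-348.5,6],176.4)
im,c=snap('wrist','w3.png')"
```

```text
t 3.42 pos [ 475.1 -349.7   13.1] yaw 176.41 F [-0.67  0.4   0.84] M [-0.022  0.003 -0.04 ] gap 93.9 ff 0.0
dp [0.7 1.2 7.1] roll 0.01
```

View pics/w3.png

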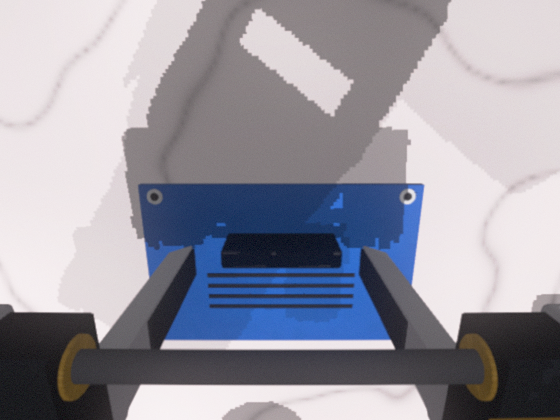

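```bash
python3 -c "
from h import *
im,c=snap('wrist')
for z in (4,34): print(z,px2w(c,[[282,233],[282,250],[282,266],[280,184],[280,340]],z).round(1))
cv2.imwrite('pics/w3c.png',cv2.resize(im[215:280,210:355,::-1],None,fx=5,fy=5))
dp([474.5,-348.5,6],176.4)"
```

```text
4 [[ 468.5 -347.2    4. ]
 [ 480.4 -347.9    4. ]
 [ 492.  -348.5    4. ]
 [ 436.  -346.5    4. ]
 [ 550.4 -353.4    4. ]]
34 [[ 457.2 -346.8   34. ]
 [ 467.4 -347.4   34. ]
 [ 477.4 -348.    34. ]
 [ 429.4 -346.2   34. ]
 [ 527.4 -352.2   34. ]]
t 3.52 pos [ 475. -350.   13.] yaw 176.39 F [0.2  0.13 0.34] M [ 0.049  0.021 -0.046] gap 94.1 ff 0.0
dp [0.6 1.4 7. ] roll -0.01
```

View pics/w3c.png

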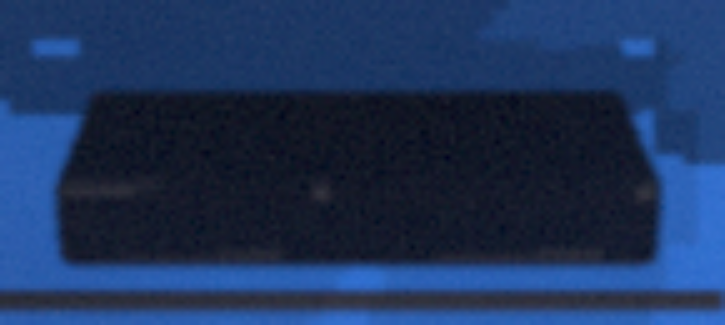

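Emit:
{"api": "carry_out", "payload": {
  "deltas": [
    {"dp": [1.5,2,4],"roll": 0,"gripper": 1},
    {"dp": [1.5,2,7],"roll": 0,"gripper": 1},
    {"dp": [1.5,2,7],"roll": 0,"gripper": 0.4},
    {"dp": [1.5,2,7],"roll": 0,"gripper": 0.3},
    {"dp": [1.5,2,7],"roll": 0,"gripper": 0.3},
    {"dp": [1.5,2,7],"roll": 0,"gripper": 0.3},
    {"dp": [1.5,2,7],"roll": 0,"gripper": 0.3}
  ],
  "newtons": 6
}}

```text
clock: 4.1
eef_pos: [472.8, -347.4, 4.0]
eef_rot: [-3.142, 0.0, 3.078]
wrist_force: [-0.3, -0.8, 1.3]
finger_gap: 69.9
finger_force: 6.0
```

```bash
python3 -c "
from h import *
dp([473.6,-347.8,6],176.4)"
```

```text
t 4.1 pos [ 472.8 -347.4    4. ] yaw 176.38 F [-0.26 -0.78  1.25] M [ 0.048 -0.011  0.037] gap 69.9 ff 6.0
dp [-0.8 -0.3 -2. ] roll -0.02
```

Emit:
{"api": "carry_out", "payload": {
  "deltas": [
    {"dp": [-0.5,0,0],"roll": 0,"gripper": 0.7},
    {"dp": [-0.5,0,-2],"roll": 0,"gripper": 0.7},
    {"dp": [-0.5,0,-2.5],"roll": 0,"gripper": 0.6},
    {"dp": [-0.5,0,-2.5],"roll": 0,"gripper": 0.3},
    {"dp": [-0.5,0,-2.5],"roll": 0,"gripper": 0.3},
    {"dp": [-0.5,0,-2.5],"roll": 0,"gripper": 0.3},
    {"dp": [-0.5,0,-6],"roll": 0,"gripper": 0.3},
    {"dp": [-0.5,0,-9],"roll": 0,"gripper": 0.3},
    {"dp": [-0.5,0,-12],"roll": 0,"gripper": 0.3},
    {"dp": [-0.5,0,-15],"roll": 0,"gripper": 0.3},
    {"dp": [-0.5,0,-15],"roll": 0,"gripper": 0.3},
    {"dp": [-0.5,0,-15],"roll": 0,"gripper": 0.3}
  ],
  "newtons": 5
}}

```text
clock: 5.1
eef_pos: [473.3, -347.5, 19.1]
eef_rot: [-3.141, 0.0, 3.078]
wrist_force: [-0.4, 0.1, -2.6]
finger_gap: 69.8
finger_force: 5.0
```

```bash
python3 -c "
from h import *
dp([473.6,-347.8,6],176.4)
im,c=snap('wrist','w4.png')"
```

```text
t 5.1 pos [ 473.3 -347.5   19.1] yaw 176.38 F [-0.42  0.12 -2.58] M [ 0.004  0.009 -0.011] gap 69.8 ff 5.0
dp [-0.3 -0.3 13.1] roll -0.02
```

View pics/w4.png

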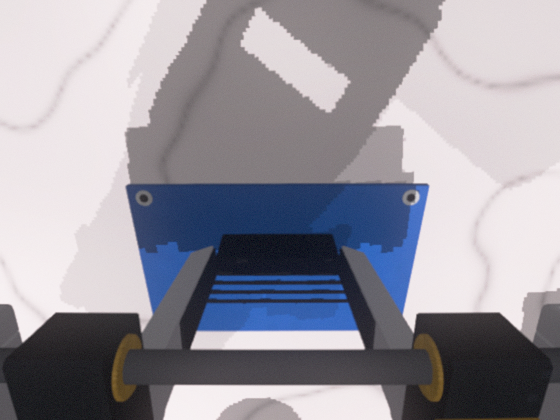

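```bash
cat >> h.py <<'E'
from scipy.optimize import least_squares
def tiltfit(obs,c,s):
    # obs: pixels of front-left(img), front-right, mid tucked edge (row only), on plate top
    def pts(p):
        dx,dy,zb,th=p; y=s['eef_rot'][2]-np.pi; ex=np.array([np.cos(y),np.sin(y),0]); ey=np.array([-ex[1],ex[0],0]); ez=np.array([0,0,1.])
        C=s['eef_pos']*[1,1,0]+ex*dx+ey*dy+ez*zb   # bar centre, 19 above underside
        a=np.cos(th)*ex-np.sin(th)*ez; n=np.sin(th)*ex+np.cos(th)*ez
        return np.array([C-37.5*a-90*ey-15*n,C-37.5*a+90*ey-15*n,C+77.5*a-15*n]),C,C+77.5*a-19*n,C-37.5*a-19*n
    def res(p):
        u=w2px(c,pts(p)[0])-obs; return np.r_[u[:2].ravel(),u[2,1]]
    r=least_squares(res,[0,0,s['eef_pos'][2]+13,0.05],x_scale=[1,1,1,.02])
    print('dx dy zb-ztcp deg',(r.x*[1,1,1,57.3]-[0,0,s['eef_pos'][2],0]).round(2),'cost',r.cost,'edge',pts(r.x)[2].round(1),'front',pts(r.x)[3].round(1))
E
python3 -c "
from h import *
im=cv2.imread('pics/w4.png')[:,:,::-1];s=read_state();c=cam('wrist',s)
tiltfit(np.array([[127.5,183.5],[428.5,183.5],[280,330.5]]),c,s)
"
```

```text
dx dy zb-ztcp deg [-2.29 -0.32  9.2   7.91] cost 0.0002297752017905105 edge [ 545.  -352.3   -1.3] front [ 431.3 -345.1   14.5]
```

```bash
python3 - <<'E'
from h import *
im=cv2.imread('pics/top0.png')[:,:,::-1];c=cam('top')
hsv=cv2.cvtColor(np.ascontiguousarray(im),cv2.COLOR_RGB2HSV).astype(int)
def blob(m,x0,y0,x1,y1):
    q=np.argwhere(m[y0:y1,x0:x1])[:,::-1]+[x0,y0]; w=hsv[q[:,1],q[:,0],1].astype(float)**2; return (q*w[:,None]).sum(0)/w.sum(),len(q)
ye=(abs(hsv[...,0]-27)<10)&(hsv[...,1]>80)
for b in ((242,227,254,238),(314,220,326,232)):
    p,n=blob(ye,*b);print('yellow',p.round(1),n,px2w(c,p,130).round(1))
re=((hsv[...,0]<8)|(hsv[...,0]>172))&(hsv[...,1]>120)
p,n=blob(re,275,212,292,226);print('red',p.round(1),n,px2w(c,p,137).round(1))
# lip: per-column blue row
bl=(abs(hsv[...,0]-112)<14)&(hsv[...,1]>80)
pts=[]
for u in range(206,354,3):
    r=np.argwhere(bl[180:200,u])[:,0]+180
    if len(r): pts.append([u,r.max()+.5])
pts=np.array(pts);P=px2w(c,pts,138);vx=cv2.fitLine(P[:,:2].astype(np.float32),cv2.DIST_HUBER,0,.1,.1).ravel();print(len(pts),'lip lower line',vx, 'yaw',np.degrees(np.arctan2(-vx[0],vx[1])), pts[[0,-1]],P[[0,-1]].round(1))
q=np.argwhere(bl[180:202,195:365])[:,::-1]+[195,180];print(q[:,0].min(),q[:,0].max())
# side profiles across the rim
g=im.mean(2)
for v in (200,210,222): print(v,'L',g[v,236:256].astype(int),'R',g[v,308:330].astype(int))
for u in (255,283,310): print(u,g[222:246,u].astype(int))
E
```

```text
yellow [247.2 232.3] 6 [[457.6  77.3 130. ]]
yellow [319.2 225.3] 8 [[470.5 -81.7 130. ]]
red [282.5 220.3] 29 [[482.4  -0.8 137. ]]
49 lip lower line [ 8.1186086e-02 -9.9669898e-01  5.5066284e+02  1.3469876e+00] yaw -175.34326 [[209.  195.5]
 [353.  181.5]] [[ 539.7  160.5  138. ]
 [ 565.7 -158.3  138. ]]
204 355
200 L [60 59 60 60 65 66 66 68 68 65 45 25 15 12 15 12 11 12 14 15] R [16 18 19 18 15 18 26 48 61 65 65 65 63 56 49 46 46 44 45 45 44 44]
210 L [62 61 59 63 61 67 66 66 66 66 62 42 24 15 16 27 34 33 33 42] R [37 38 39 37 30 20 17 26 48 62 65 64 64 66 77 87 90 91 88 90 91 91]
222 L [108 107 107 109 109 103  84  71  67  68  66  63  44  23  14  16  25  33
  33  31] R [36 34 35 36 39 38 32 32 35 49 60 62 63 63 65 70 80 79 79 81 81 77]
255 [31 33 34 34 35 35 48 64 66 65 67 69 60 37 39 56 62 59 60 59 61 60 60 61]
283 [24  8  7 29 57 63 63 62 63 57 41 30 34 56 61 59 58 60 59 60 60 60 59 75]
310 [ 35  51  57  59  57  61  57  43  31  47  56  59  58  58  59  58  60  59
  57  59  73 101 106 102]
```

```bash
python3 -c "
from h import *
dp([431.7,-3.7,200],184.65)"
```

```text
t 5.15 pos [ 473.3 -347.4   19. ] yaw 176.38 F [ 0.   -0.47 -2.07] M [-0.048  0.089 -0.059] gap 69.9 ff 5.0
dp [  63.2  340.4 -181.1] roll -8.27
```

Emit:
{"api": "carry_out", "payload": {
  "deltas": [
    {"dp": [0,0,-15],"roll": 0,"gripper": 0.3},
    {"dp": [0,0,-40],"roll": 0,"gripper": 0.3},
    {"dp": [0,0,-70],"roll": 0,"gripper": 0.3},
    {"dp": [0,0,-100],"roll": 0,"gripper": 0.3},
    {"dp": [0,0,-130],"roll": 0,"gripper": 0.3},
    {"dp": [0,0,-155],"roll": 0,"gripper": 0.3},
    {"dp": [0,0,-175],"roll": 0,"gripper": 0.3},
    {"dp": [0,0,-181],"roll": 0,"gripper": 0.3},
    {"dp": [0,0,-181],"roll": 0,"gripper": 0.3},
    {"dp": [0,0,-181],"roll": 0,"gripper": 0.3}
  ]
}}

```text
clock: 5.98
eef_pos: [473.0, -347.2, 198.5]
eef_rot: [3.141, -0.001, 3.078]
wrist_force: [-0.4, -0.1, -4.2]
finger_gap: 70.0
finger_force: 5.0
```

```bash
python3 -c "
from h import *
im,c=snap('wrist','w5.png')
dp([431.7,-3.7,200],184.65)
hsv=cv2.cvtColor(im,cv2.COLOR_RGB2HSV)
m=((hsv[...,0]>105)&(hsv[...,0]<125)&(hsv[...,1]>150))
for r in range(120,400,10):
    k=np.flatnonzero(m[r]); 
    if len(k)>20: print(r,k.min(),k.max(),len(k))
k=np.flatnonzero(m[:,279]);print(k.min(),k.max())
k=np.flatnonzero(m[:,150]);print(k[:1]);print(np.flatnonzero(m[:,400])[:1])"
```

```text
t 6.03 pos [ 472.9 -347.   198.1] yaw 176.38 F [ 0.19 -1.01 -4.05] M [ 0.013 -0.023 -0.002] gap 69.9 ff 5.0
dp [ 62.7 340.1  -1.3] roll -8.27
180 225 305 41
190 6 330 64
200 1 432 141
210 183 427 201
220 175 423 223
230 181 418 119
240 170 413 116
250 159 408 86
260 163 404 56
270 166 399 34
280 168 394 142
300 530 559 26
180 288
[]
[222]
```

View pics/w5.png

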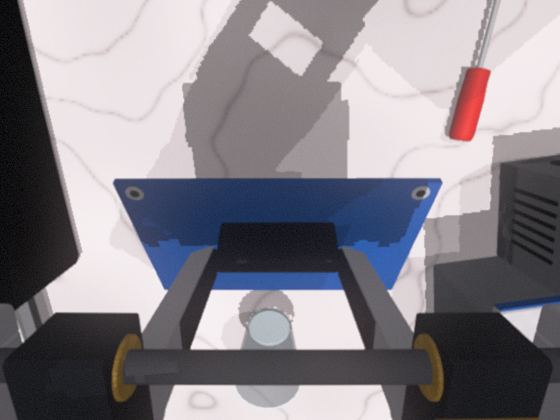

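The cover is hanging edge-down, with its front corners at (114,179) and (441,179) and the far edge at row 290. I'll fit the tilt from these.

```bash
python3 -c "
from h import *
s=read_state();c=cam('wrist',s)
tiltfit(np.array([[113.5,178.5],[441.5,178.5],[280,290.5]]),c,s)
dp([431.7,-3.7,200],184.65)
"
```

```text
dx dy zb-ztcp deg [-7.59 -0.58 10.33 29.03] cost 0.004983695786895168 edge [ 523.7 -350.8  154.2] front [ 423.3 -344.5  210. ]
t 6.03 pos [ 472.9 -347.   198.1] yaw 176.38 F [ 0.19 -1.01 -4.05] M [ 0.013 -0.023 -0.002] gap 69.9 ff 5.0
dp [ 62.7 340.1  -1.3] roll -8.27
```

```bash
python3 -c "
from h import *
dp([467.6,-0.8,210],184.65)"
```

```text
t 6.03 pos [ 472.9 -347.   198.1] yaw 176.38 F [ 0.19 -1.01 -4.05] M [ 0.013 -0.023 -0.002] gap 69.9 ff 5.0
dp [ 27.1 345.2 -11.3] roll -8.27
```

Emit:
{"api": "carry_out", "payload": {
  "deltas": [
    {"dp": [1,10,-10],"roll": 0,"gripper": 0.3},
    {"dp": [2,35,-11],"roll": -0.5,"gripper": 0.3},
    {"dp": [5,70,-11],"roll": -1.5,"gripper": 0.3},
    {"dp": [8,105,-11],"roll": -2.5,"gripper": 0.3},
    {"dp": [11,140,-11],"roll": -3.5,"gripper": 0.3},
    {"dp": [14,175,-11],"roll": -4.5,"gripper": 0.3},
    {"dp": [17,210,-11],"roll": -5.5,"gripper": 0.3},
    {"dp": [20,245,-11],"roll": -6.5,"gripper": 0.3},
    {"dp": [22,280,-11],"roll": -7.3,"gripper": 0.3},
    {"dp": [25,312,-11],"roll": -8,"gripper": 0.3},
    {"dp": [27,336,-11],"roll": -8.3,"gripper": 0.3},
    {"dp": [27,345,-11],"roll": -8.3,"gripper": 0.3}
  ]
}}

```text
clock: 7.03
eef_pos: [467.3, 1.7, 210.8]
eef_rot: [3.141, -0.001, -3.057]
wrist_force: [-0.2, 0.8, -3.0]
finger_gap: 69.6
finger_force: 5.0
```

Emit:
{"api": "carry_out", "payload": {
  "deltas": [
    {"dp": [0,0,0],"roll": 0,"gripper": 0.3},
    {"dp": [0,0,0],"roll": 0,"gripper": 0.3},
    {"dp": [0,0,0],"roll": 0,"gripper": 0.3}
  ]
}}

```text
clock: 7.28
eef_pos: [468.0, -2.2, 210.8]
eef_rot: [-3.141, -0.0, -3.061]
wrist_force: [0.1, -0.0, -3.1]
finger_gap: 69.7
finger_force: 5.0
```

```bash
python3 -c "
from h import *
dp([467.6,-0.8,175],184.65)
im,c=snap('wrist','w6.png')
t,c2=snap('top','t6.png')"
```

```text
t 7.28 pos [468.   -2.2 210.8] yaw -175.36 F [ 0.07 -0.05 -3.14] M [ 0.024 -0.019 -0.012] gap 69.7 ff 5.0
dp [ 0.3  1.5 35.8] roll -0.01
```

View pics/w6.png

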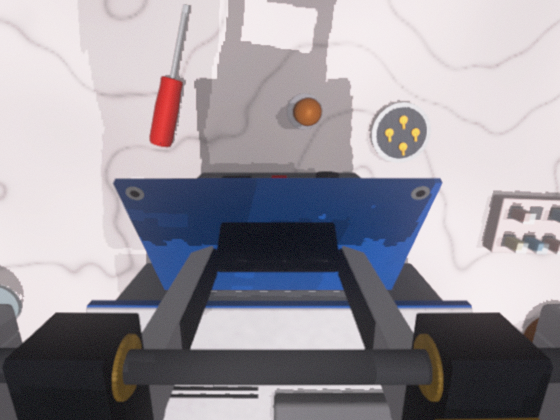

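Wrist view: the cover's front edge is at row 179 (cols 114–441). The lip's blue edge shows at row 304, cols 88–471, square with the cover and nearly centred on it. I'll work out the lateral offset.

```bash
python3 -c "
from h import *
im=cv2.imread('pics/w6.png');s=read_state();c=cam('wrist',s)
hsv=cv2.cvtColor(im,cv2.COLOR_BGR2HSV)
m=(abs(hsv[...,0].astype(int)-113)<12)&(hsv[...,1]>130)
L=[];Rr=[]
for r in range(299,310):
    k=np.flatnonzero(m[r]);k=k[(k>70)&(k<490)]
    if len(k): print(r,k.min(),k.max(),len(k))
for col in (110,130,430,450):
    k=np.flatnonzero(m[285:320,col])+285;print(col,k)
for z in (138,150):
  P=px2w(c,[[88,304],[471,304]],z); print(P.round(1), np.linalg.norm(P[1]-P[0]))
  M=P.mean(0); print('mid e,n',M[0]*.9967+M[1]*.0811,-M[0]*.0811+M[1]*.9967)
p=s['eef_pos'];print('tcp e,n',p[0]*.9967+p[1]*.0811,-p[0]*.0811+p[1]*.9967)
tiltfit(np.array([[115,178.5],[441,178.5],[280,290.5]]),c,s)
"
```

```text
301 145 145 1
302 156 342 10
303 211 397 5
304 133 406 27
305 89 469 282
306 88 470 288
307 241 401 77
110 [305 306]
130 [305 306]
430 [305 306]
450 [305 306]
[[ 567.5 -168.3  138. ]
 [ 539.4  179.8  138. ]] 349.16071534515737
mid e,n 552.1201921954657 -39.14894880251551
[[ 559.4 -161.3  150. ]
 [ 532.6  171.4  150. ]] 333.7719752987799
mid e,n 544.6191012636732 -39.219368858363424
tcp e,n 466.3371247536664 -40.31851587059912
dx dy zb-ztcp deg [-7.47 -0.26  9.32 28.73] cost 0.000333274590945404 edge [519.3   1.5 166.2] front [418.8  -6.6 221.5]
```

Emit:
{"api": "carry_out", "payload": {
  "deltas": [
    {"dp": [0,1.5,8],"roll": 0,"gripper": 0.3},
    {"dp": [0,1.5,18],"roll": 0,"gripper": 0.3},
    {"dp": [0,1.5,28],"roll": 0,"gripper": 0.3},
    {"dp": [0,1.5,34],"roll": 0,"gripper": 0.3},
    {"dp": [0,1.5,36],"roll": 0,"gripper": 0.3},
    {"dp": [0,1.5,36],"roll": 0,"gripper": 0.3}
  ]
}}

```text
clock: 7.88
eef_pos: [467.8, 0.0, 174.3]
eef_rot: [3.141, -0.001, -3.06]
wrist_force: [-0.7, -1.1, -2.9]
finger_gap: 70.0
finger_force: 5.0
```

Emit:
{"api": "carry_out", "payload": {
  "deltas": [
    {"dp": [0,0,3],"roll": 0,"gripper": 0.3},
    {"dp": [0,0,6],"roll": 0,"gripper": 0.3},
    {"dp": [0,0,9],"roll": 0,"gripper": 0.3},
    {"dp": [0,0,12],"roll": 0,"gripper": 0.3},
    {"dp": [0,0,12],"roll": 0,"gripper": 0.3}
  ]
}}

```text
clock: 8.3
eef_pos: [467.8, 0.1, 162.4]
eef_rot: [3.141, -0.001, -3.06]
wrist_force: [0.1, 0.0, -1.9]
finger_gap: 70.0
finger_force: 5.0
```

Emit:
{"api": "carry_out", "payload": {
  "deltas": [
    {"dp": [0,0,3],"roll": 0,"gripper": 0.3},
    {"dp": [0,0,6],"roll": 0,"gripper": 0.3},
    {"dp": [0,0,9],"roll": 0,"gripper": 0.3},
    {"dp": [0,0,12],"roll": 0,"gripper": 0.3},
    {"dp": [0,0,12],"roll": 0,"gripper": 0.3}
  ]
}}

```text
clock: 8.72
eef_pos: [467.8, 0.1, 150.2]
eef_rot: [3.141, -0.001, -3.06]
wrist_force: [-0.3, 0.3, -2.9]
finger_gap: 70.0
finger_force: 5.0
```

```bash
cat > look.py <<'E'
from h import *
import sys
s=read_state();im,c=snap('wrist',sys.argv[1])
hsv=cv2.cvtColor(im,cv2.COLOR_RGB2HSV);m=(abs(hsv[...,0].astype(int)-114)<11)&(hsv[...,1]>130)
def top(u): k=np.flatnonzero(m[140:240,u]);return k[0]+140 if len(k) else None
print('front rows',[top(u) for u in (160,200,360,400)])
r0=int(np.median([t for t in (top(u) for u in (160,200,360,400)) if t]))
for r in (r0+2,r0+5):
    k=np.flatnonzero(m[r]);k=k[(k>60)&(k<520)];print(r,k.min(),k.max())
for u in (205,215,280,340,350): 
    k=np.flatnonzero(m[:,u]);print(u,k[k>250])
p=s['eef_pos'];print('tcp e,n',round(p[0]*.9967+p[1]*.0811,1),round(-p[0]*.0811+p[1]*.9967,1)); dp(p,184.65)
np.save('im.npy',im)
E
python3 look.py w7.png
```

```text
front rows [np.int64(189), np.int64(185), np.int64(184), np.int64(184)]
186 164 426
189 160 425
205 [272 273 277 282 299 301 304 305 306 307 308 309 310 311 312 313 314 315
 316 317 318 319 320 321 322 323 324 325 326 327 328 329 346 347 348]
215 [251 252 253 254 275 276 277 278 279 282 283 284 285 286 287 288 289 292
 293 294 295 296 297 298 301 302 303 304 305 306 307 308 309 310 311 312
 313 314 315 316 317 318 319 320 321 322 323 324 325 326 327 328 329 346
 347 348]
280 [251 252 255 258 259 264 273 274 275 276 277 278 279 282 283 284 285 286
 287 288 289 292 293 294 295 296 297 298 301 302 303 304 305 306 307 308
 309 310 311 312 313 314 315 316 317 318 319 320 321 322 323 324 325 326
 327 328 329 346 347 348]
340 [251 252 257 261 269 276 278 283 284 285 286 287 288 289 292 293 294 295
 296 297 298 301 302 303 304 305 306 307 308 309 310 311 312 313 314 315
 316 317 318 319 320 321 322 323 324 325 326 327 328 329 346 347 348]
350 [276 278 283 300 305 306 307 308 309 310 311 312 313 314 315 316 317 318
 319 320 321 322 323 324 325 326 327 328 329 346 347 348]
tcp e,n 466.3 -37.8
t 8.77 pos [4.680e+02 1.000e-01 1.506e+02] yaw -175.32 F [ 0.36  0.19 -2.96] M [ 0.04  -0.059  0.01 ] gap 70.0 ff 5.0
dp [0.2 0.  0.4] roll 0.03
```

```bash
python3 -c "
from h import *
im=np.load('im.npy');s=read_state();c=cam('wrist',s)
g=im.astype(int)
for r in (184,185,186): print(r,[tuple(x) for x in g[r,122:132]],[tuple(x) for x in g[r,422:432]])
for w in (427,428.5,430): tiltfit(np.array([[555.3-w,183.5],[w,183.5],[280,330]]),c,s)
"
```

```text
184 [(np.int64(221), np.int64(208), np.int64(212)), (np.int64(223), np.int64(212), np.int64(214)), (np.int64(223), np.int64(212), np.int64(213)), (np.int64(221), np.int64(208), np.int64(210)), (np.int64(197), np.int64(187), np.int64(196)), (np.int64(142), np.int64(139), np.int64(153)), (np.int64(88), np.int64(91), np.int64(115)), (np.int64(62), np.int64(70), np.int64(98)), (np.int64(59), np.int64(68), np.int64(96)), (np.int64(58), np.int64(69), np.int64(97))] [(np.int64(65), np.int64(79), np.int64(122)), (np.int64(68), np.int64(88), np.int64(146)), (np.int64(70), np.int64(94), np.int64(157)), (np.int64(71), np.int64(95), np.int64(158)), (np.int64(82), np.int64(105), np.int64(161)), (np.int64(138), np.int64(144), np.int64(185)), (np.int64(217), np.int64(211), np.int64(225)), (np.int64(235), np.int64(229), np.int64(232)), (np.int64(238), np.int64(230), np.int64(232)), (np.int64(238), np.int64(229), np.int64(232))]
185 [(np.int64(223), np.int64(213), np.int64(213)), (np.int64(220), np.int64(209), np.int64(212)), (np.int64(221), np.int64(211), np.int64(213)), (np.int64(221), np.int64(210
[... 1356 characters left out ...]
193)), (np.int64(72), np.int64(111), np.int64(192)), (np.int64(76), np.int64(114), np.int64(192)), (np.int64(139), np.int64(152), np.int64(206)), (np.int64(227), np.int64(219), np.int64(227)), (np.int64(239), np.int64(230), np.int64(231)), (np.int64(239), np.int64(231), np.int64(232)), (np.int64(237), np.int64(228), np.int64(230))]
dx dy zb-ztcp deg [-2.09 -0.44  7.78  7.72] cost 0.0003658392007375693 edge [539.9   5.5 129.2] front [426.3  -3.8 144.6]
dx dy zb-ztcp deg [-2.42 -0.44  9.39  8.32] cost 0.00037324559318608583 edge [539.3   5.5 130. ] front [425.8  -3.8 146.6]
dx dy zb-ztcp deg [-2.76 -0.44 10.97  8.9 ] cost 0.0003807268444984697 edge [538.6   5.4 130.8] front [425.4  -3.8 148.6]
```

Emit:
{"api": "carry_out", "payload": {
  "deltas": [
    {"dp": [0,-1,2],"roll": 0,"gripper": 0.3},
    {"dp": [0,-1,3.5],"roll": 0,"gripper": 0.3},
    {"dp": [-3,-1,3.5],"roll": 0,"gripper": 0.3},
    {"dp": [-6,-1,3.5],"roll": 0,"gripper": 0.3},
    {"dp": [-9,-1,3.5],"roll": 0,"gripper": 0.3},
    {"dp": [-12,-1,3.5],"roll": 0,"gripper": 0.3},
    {"dp": [-12,-1,3.5],"roll": 0,"gripper": 0.3}
  ]
}}

```text
clock: 9.35
eef_pos: [480.6, 0.1, 147.4]
eef_rot: [-3.142, 0.0, -3.06]
wrist_force: [0.5, -0.2, -1.9]
finger_gap: 70.0
finger_force: 5.0
```

```bash
python3 look.py w8.png | grep -v '^2[0-9][0-9] \['; python3 -c "
from h import *
im=np.load('im.npy');print(im[325:352,[205,215,280,340]].sum(2).T)"
```

```text
front rows [np.int64(195), np.int64(185), np.int64(185), np.int64(186)]
187 167 424
190 167 424
 320 321 322 323 324 325 326 327 328 329 330 331 332 333 334 335 336 337
 338 339 340 341]
 287 288 289 290 291 295 296 297 298 299 300 301 304 305 306 307 308 309
 310 311 312 313 314 315 316 317 318 319 320 321 322 323 324 325 326 327
 328 329 330 331 332 333 334 335 336 337 338 339 340 341]
 289 290 291 294 295 296 297 298 299 300 301 304 305 306 307 308 309 310
 311 312 313 314 315 316 317 318 319 320 321 322 323 324 325 326 327 328
 329 330 331 332 333 334 335 336 337 338 339 340 341 342]
340 [251 252 253 254 255 263 269 272 278 279 280 285 286 287 288 289 290 291
 294 295 296 297 298 299 300 304 305 306 307 308 309 310 311 312 313 314
 315 316 317 318 319 320 321 322 323 324 325 326 327 328 329 330 331 332
 333 334 335 336 337 338 339 340 341]
350 [275 280 289 304 305 306 307 308 309 310 311 312 313 314 315 316 317 318
 319 320 321 322 323 324 325 326 327 328 329 330 331 332 333 334 335 336
 337 338 339 340 341]
tcp e,n 479.1 -38.9
t 9.4 pos [4.804e+02 1.000e-01 1.473e+02] yaw -175.31 F [ 0.28 -0.19 -2.66] M [ 0.023 -0.131  0.034] gap 69.6 ff 5.0
dp [-0.3 -0.  -0.1] roll 0.04
[[172 187 184 184 181 171 192 157 153 153 146 163 160 151 179 251 290 345
  416 485 523 557 563 516 387 218 144]
 [193 184 170 179 192 193 176 163 157 153 163 152 166 158 177 239 292 337
  405 481 516 545 566 520 390 212 148]
 [247 231 229 209 202 198 193 177 170 162 174 166 166 167 192 271 333 387
  471 550 594 634 655 619 463 247 146]
 [244 228 220 203 200 207 189 182 176 174 167 170 166 160 184 269 345 402
  478 564 622 652 666 611 458 242 144]]
```

Emit:
{"api": "carry_out", "payload": {
  "deltas": [
    {"dp": [-3,0,0.5],"roll": 0,"gripper": 0.3},
    {"dp": [-6,0,1],"roll": 0,"gripper": 0.3},
    {"dp": [-9,0,1],"roll": 0,"gripper": 0.3},
    {"dp": [-11,0,1],"roll": 0,"gripper": 0.3},
    {"dp": [-11,0,1],"roll": 0,"gripper": 0.3}
  ]
}}

```text
clock: 9.82
eef_pos: [491.4, 1.0, 146.4]
eef_rot: [3.142, 0.0, -3.06]
wrist_force: [0.0, 0.0, -2.7]
finger_gap: 70.3
finger_force: 5.0
```

Emit:
{"api": "carry_out", "payload": {
  "deltas": [
    {"dp": [-1,0,0],"roll": 0,"gripper": 0.3},
    {"dp": [-2,0,0],"roll": 0,"gripper": 0.3},
    {"dp": [-2,0,0],"roll": 0,"gripper": 0.3}
  ]
}}

```text
clock: 10.07
eef_pos: [493.1, 1.1, 146.5]
eef_rot: [-3.142, 0.0, -3.06]
wrist_force: [0.7, -0.9, -3.3]
finger_gap: 69.6
finger_force: 5.0
```

Emit:
{"api": "carry_out", "payload": {
  "deltas": [
    {"dp": [-1,0,0],"roll": 0,"gripper": 0.3},
    {"dp": [-2,0,0],"roll": 0,"gripper": 0.3},
    {"dp": [-2,0,0],"roll": 0,"gripper": 0.3}
  ]
}}

```text
clock: 10.32
eef_pos: [495.1, 1.3, 146.5]
eef_rot: [-3.142, 0.0, -3.06]
wrist_force: [0.6, 0.7, -2.1]
finger_gap: 70.0
finger_force: 5.0
```

```bash
python3 look.py w9.png | egrep -v '^ |^[23]'
```

```text
front rows [np.int64(187), np.int64(185), np.int64(184), np.int64(187)]
188 150 424
191 153 423
tcp e,n 493.6 -38.9
t 10.37 pos [495.1   1.3 146.4] yaw -175.32 F [ 1.2   0.44 -2.6 ] M [-0.036 -0.121  0.009] gap 70.2 ff 5.0
dp [-0.  0. -0.] roll 0.03
```

Emit:
{"api": "carry_out", "payload": {
  "deltas": [
    {"dp": [-1,0,0],"roll": 0,"gripper": 0.3},
    {"dp": [-2,0,0],"roll": 0,"gripper": 0.3},
    {"dp": [-2,0,0],"roll": 0,"gripper": 0.3}
  ]
}}

```text
clock: 10.62
eef_pos: [496.5, 1.6, 146.3]
eef_rot: [3.141, -0.002, -3.06]
wrist_force: [-5.1, 0.9, -1.6]
finger_gap: 69.7
finger_force: 5.0
```

Emit:
{"api": "carry_out", "payload": {
  "deltas": [
    {"dp": [-1,0,0],"roll": 0,"gripper": 0.3},
    {"dp": [-2,0,0],"roll": 0,"gripper": 0.3},
    {"dp": [-2,0,0],"roll": 0,"gripper": 0.3}
  ]
}}

```text
clock: 10.87
eef_pos: [498.2, 1.7, 146.3]
eef_rot: [3.141, -0.002, -3.06]
wrist_force: [-7.2, 0.5, 0.5]
finger_gap: 69.8
finger_force: 5.0
```

Emit:
{"api": "carry_out", "payload": {
  "deltas": [
    {"dp": [0.7,0,1.5],"roll": 0,"gripper": 0.3},
    {"dp": [1.3,0,3],"roll": 0,"gripper": 0.3},
    {"dp": [1.8,0,4.5],"roll": 0,"gripper": 0.3},
    {"dp": [2.3,0,6],"roll": 0,"gripper": 0.3},
    {"dp": [2.3,0,6],"roll": 0,"gripper": 0.3}
  ]
}}

```text
clock: 11.28
eef_pos: [496.7, 1.6, 140.6]
eef_rot: [3.141, 0.0, -3.06]
wrist_force: [-4.8, 1.8, 5.3]
finger_gap: 70.1
finger_force: 5.0
```

Emit:
{"api": "carry_out", "payload": {
  "deltas": [
    {"dp": [0.5,0,1.5],"roll": 0,"gripper": 0.3},
    {"dp": [1,0,3],"roll": 0,"gripper": 0.3},
    {"dp": [1.2,0,4],"roll": 0,"gripper": 0.3},
    {"dp": [1.2,0,4],"roll": 0,"gripper": 0.3}
  ]
}}

```text
clock: 11.62
eef_pos: [496.3, 1.5, 137.0]
eef_rot: [3.141, 0.002, -3.06]
wrist_force: [0.7, 2.9, 4.0]
finger_gap: 69.6
finger_force: 5.0
```

```bash
python3 look.py w10.png | egrep -v '^ |^[23]'
```

```text
front rows [np.int64(184), np.int64(184), np.int64(183), np.int64(184)]
186 153 423
189 159 423
tcp e,n 494.8 -38.7
t 11.67 pos [496.3   1.5 137. ] yaw -175.32 F [-0.79  1.66  5.11] M [0.664 0.04  0.026] gap 69.8 ff 5.0
dp [-0.  0. -0.] roll 0.03
```

Emit:
{"api": "carry_out", "payload": {
  "deltas": [
    {"dp": [0,0,1],"roll": 0,"gripper": 0.3},
    {"dp": [0,0,2],"roll": 0,"gripper": 0.3},
    {"dp": [0,0,2],"roll": 0,"gripper": 0.3}
  ]
}}

```text
clock: 11.92
eef_pos: [496.5, 1.5, 135.2]
eef_rot: [3.142, 0.003, -3.06]
wrist_force: [0.3, 3.1, 4.8]
finger_gap: 69.8
finger_force: 5.0
```

```bash
python3 look.py w11.png | egrep -v '^ |^[23]'; python3 -c "
from h import *
im=np.load('im.npy');g=im.astype(int).sum(2)
for r in range(180,200,3): print(r,g[r,108:140:2],g[r,412:444:2])
print(g[176:192,[150,200,280,350,400]].T)"
```

```text
front rows [np.int64(185), np.int64(183), np.int64(184), np.int64(184)]
186 149 424
189 154 424
tcp e,n 494.9 -38.7
t 11.97 pos [496.5   1.5 135.2] yaw -175.32 F [0.66 2.68 5.21] M [ 0.657 -0.09  -0.007] gap 69.9 ff 5.0
dp [0. 0. 0.] roll 0.03
180 [651 646 650 649 647 646 640 643 650 642 648 643 623 572 396 269] [251 264 289 417 621 701 710 705 704 706 706 704 706 709 705 709]
183 [647 649 648 645 650 646 647 643 642 648 574 384 256 224 215 219] [243 250 248 247 250 288 470 679 707 710 708 706 708 710 709 710]
186 [647 644 650 644 649 648 645 646 641 630 525 254 239 230 231 226] [282 282 279 287 318 390 386 588 709 710 708 709 712 706 705 711]
189 [643 651 647 646 642 645 652 637 631 597 547 251 229 227 229 224] [407 345 282 287 370 399 391 672 710 704 709 711 710 712 712 713]
192 [645 650 653 645 648 648 643 641 615 611 602 315 219 228 227 302] [402 431 361 296 388 392 408 687 709 711 710 712 710 712 709 715]
195 [647 645 648 650 648 642 640 635 595 578 622 431 219 216 234 328] [212 403 415 317 396 389 458 701 714 714 711 710 710 714 714 714]
198 [650 650 650 643 647 645 641 631 567 556 615 452 223 223 230 285] [278 407 380 364 393 394 524 711 710 713 714 714 713 715 715 714]
[[233 242 241 242 231 219 217 215 207 223 217 221 222 267 317 338]
 [193 217 209 213 199 195 175 178 182 189 183 180 195 181 187 183]
 [207 207 213 201 206 199 190 179 205 218 224 214 229 224 219 225]
 [221 217 220 217 215 213 202 206 224 239 238 245 242 235 235 236]
 [255 249 239 254 244 241 242 231 259 277 270 273 266 271 264 268]]
```

Emit:
{"api": "carry_out", "payload": {
  "deltas": [
    {"dp": [0,0,0.7],"roll": 0,"gripper": 0.3},
    {"dp": [0,0,1.4],"roll": 0,"gripper": 0.3},
    {"dp": [0,0,1.4],"roll": 0,"gripper": 0.3},
    {"dp": [0,0,1.4],"roll": 0,"gripper": 0.3}
  ]
}}

```text
clock: 12.3
eef_pos: [496.5, 1.5, 133.9]
eef_rot: [3.141, 0.003, -3.06]
wrist_force: [0.9, 3.0, 6.6]
finger_gap: 70.2
finger_force: 5.0
```

```bash
python3 -c "
from h import *
dp([496.5,1.5,133],184.65)
im,c=snap('wrist','w12.png');s=read_state();dp([496.5,1.5,133],184.65)
# scene: lip/white cover compare, top: cover pose
t,c=snap('top','t12.png')
hsv=cv2.cvtColor(t,cv2.COLOR_RGB2HSV).astype(int);bl=(abs(hsv[...,0]-112)<14)&(hsv[...,1]>80)
for v in range(178,245,4):
  k=np.flatnonzero(bl[v,190:370])+190; print(v,(k.min(),k.max(),len(k)) if len(k) else '')
"
```

```text
t 12.3 pos [496.5   1.5 133.9] yaw -175.32 F [0.88 2.97 6.59] M [ 0.705 -0.048 -0.036] gap 70.2 ff 5.0
dp [ 0.  -0.   0.9] roll 0.03
t 12.35 pos [496.5   1.5 133.9] yaw -175.32 F [0.59 1.95 6.61] M [ 0.66  -0.052 -0.048] gap 69.5 ff 5.0
dp [ 0.  -0.   0.9] roll 0.03
178 
182 (np.int64(341), np.int64(349), 9)
186 
190 
194 (np.int64(218), np.int64(233), 16)
198 
202 
206 
210 
214 
218 
222 
226 (np.int64(261), np.int64(308), 45)
230 (np.int64(254), np.int64(307), 54)
234 (np.int64(254), np.int64(267), 14)
238 
242
```

Emit:
{"api": "carry_out", "payload": {
  "deltas": [
    {"dp": [0,0,0],"roll": 0,"gripper": 0.3},
    {"dp": [0,0,0],"roll": 0,"gripper": 0.3},
    {"dp": [-1,0,0],"roll": 0,"gripper": 0.3},
    {"dp": [-1,0,0],"roll": 0,"gripper": 0.3}
  ],
  "newtons": 15
}}

```text
clock: 12.73
eef_pos: [496.6, 1.5, 133.8]
eef_rot: [3.141, 0.0, -3.06]
wrist_force: [-8.8, 1.4, 11.0]
finger_gap: 69.7
finger_force: 15.0
```

Emit:
{"api": "carry_out", "payload": {
  "deltas": [
    {"dp": [-1,0,0],"roll": 0,"gripper": 0.3},
    {"dp": [-1,0,0.5],"roll": 0,"gripper": 0.3},
    {"dp": [-1,0,1],"roll": 0,"gripper": 0.3},
    {"dp": [-1,0,1],"roll": 0,"gripper": 0.3}
  ]
}}

```text
clock: 13.07
eef_pos: [497.6, 1.6, 133.4]
eef_rot: [3.142, 0.001, -3.06]
wrist_force: [-10.5, 2.1, 17.7]
finger_gap: 69.6
finger_force: 15.0
```

```bash
python3 -c "
from h import *
dp([496.5,1.5,133],184.65)"
```

```text
t 13.07 pos [497.6   1.6 133.4] yaw -175.31 F [-10.46   2.1   17.66] M [ 0.58   2.106 -0.034] gap 69.6 ff 15.0
dp [ 1.1 -0.   0.4] roll 0.04
```

```bash
python3 -c "
from h import *
im,c=snap('wrist','w13.png');s=read_state()
hsv=cv2.cvtColor(im,cv2.COLOR_RGB2HSV).astype(int)
y=(abs(hsv[...,0]-26)<9)&(hsv[...,1]>90)
n,lab,st,ce=cv2.connectedComponentsWithStats(y.astype(np.uint8))
for i in range(1,n):
  if st[i,4]>=3 and 150<ce[i][1]<260: print('yellow',ce[i].round(1),st[i,4], px2w(c,ce[i],130).round(1))
# ring circles
g=cv2.cvtColor(im,cv2.COLOR_RGB2GRAY)
for x0 in (125,392):
  cr=g[180:220,x0:x0+42]; h=cv2.HoughCircles(cv2.resize(cr,None,fx=4,fy=4,interpolation=cv2.INTER_CUBIC),cv2.HOUGH_GRADIENT,1,40,param1=80,param2=15,minRadius=18,maxRadius=48)
  print('ring',None if h is None else (h[0][:2]/4+[x0,180,0]).round(1))
  sub=im[188:208:2,x0+8:x0+34:2];print(sub.astype(int).sum(2))
a=cv2.imread('pics/scene0.png',0);b=cv2.cvtColor(viewer.camera('scene'),cv2.COLOR_RGB2GRAY)
cv2.imwrite('pics/s13.png',b)
for n,(x0,y0,x1,y1) in {'front':(225,220,285,240),'keys':(235,262,295,298),'panel':(288,228,350,258),'screen':(315,262,372,292)}.items():
  print(n,cv2.phaseCorrelate(np.float32(a[y0:y1,x0:x1]),np.float32(b[y0:y1,x0:x1])))
"
```

```text
ring [[143.9 195.4   4.6]]
[[229 231 229 302 319 348 338 332 269 218 224 208 209]
 [225 234 289 341 330 296 318 347 337 272 214 204 211]
 [227 227 338 344 224 147 155 228 339 322 235 203 215]
 [222 235 338 331 165 145 134 143 310 328 259 211 209]
 [221 232 328 334 188 143 143 141 303 329 255 201 206]
 [229 216 287 347 308 194 178 247 341 335 226 207 214]
 [221 220 222 287 337 333 326 340 340 278 209 194 211]
 [216 217 225 222 247 293 314 303 255 211 205 212 211]
 [211 218 221 212 216 209 211 219 211 205 211 207 202]
 [222 212 227 210 214 216 219 210 210 205 208 208 212]]
ring [[410.4 195.4   8.2]]
[[271 263 272 353 385 409 417 409 331 280 303 392 405]
 [267 268 358 429 409 398 405 434 405 302 304 392 394]
 [254 319 429 416 255 191 214 382 420 351 349 398 390]
 [254 364 433 329 164 181 174 268 415 376 369 402 389]
 [249 382 437 305 170 180 172 318 420 357 372 394 394]
 [254 341 436 380 234 193 269 404 412 327 391 399 389]
 [265 279 393 416 397 394 416 410 339 295 397 396 405]
 [256 251 279 366 400 408 383 311 281 347 390 389 416]
 [260 258 262 273 274 271 282 280 275 363 388 393 450]
 [250 263 263 267 257 275 279 274 278 366 385 388 488]]
front ((-0.16971578049103542, 0.02410203763043306), 0.9493595306078593)
keys ((-0.014597809587908017, 0.09389029321218345), 1.0000166162296578)
panel ((-0.046383013886725166, -0.02114430864014416), 1.0061982497572899)
screen ((-0.09166233416284797, -0.051525700481409586), 0.9817297093073527)
```

```bash
python3 -c "
from h import *
im=cv2.imread('pics/w13.png')[:,:,::-1].astype(int);s=read_state();c=cam('wrist',s)
P=px2w(c,[[144.3,197],[410.9,197]],134);e=P[:,0]*.9967+P[:,1]*.0811;n=-P[:,0]*.0811+P[:,1]*.9967
print('rings',P.round(1),e.round(1),n.round(1))
for x,y in ((455.6,78.3),(468.5,-80.7)): print('holes',round(x*.9967+y*.0811,1),round(-x*.0811+y*.9967,1))
for r in (188,200,212,224): print(r,[tuple(map(int,q)) for q in im[r,114:146:2]],'R',[tuple(map(int,q)) for q in im[r,414:446:2]])
print([tuple(map(int,q)) for q in im[170:192:2,170]]);print([tuple(map(int,q)) for q in im[170:192:2,390]])
t=cv2.imread('pics/t12.png').astype(int).sum(2); print(t[222:246,[255,265,300,310]].T)
"
```

```text
rings [[470.8 -81.4 134. ]
 [457.7  78.3 134. ]] [462.6 462.5] [-119.4   40.9]
holes 460.4 41.1
holes 460.4 -118.4
188 [(222, 211, 213), (223, 211, 214), (220, 210, 212), (222, 210, 212), (220, 211, 212), (214, 202, 206), (199, 188, 192), (106, 108, 129), (58, 68, 102), (54, 66, 101), (52, 68, 101), (55, 69, 105), (73, 81, 103), (105, 104, 113), (113, 109, 113), (111, 110, 116)] R [(130, 135, 144), (93, 103, 135), (66, 84, 130), (70, 89, 144), (75, 117, 200), (81, 121, 203), (102, 130, 203), (236, 230, 234), (242, 234, 236), (242, 234, 236), (242, 235, 236), (241, 233, 235), (242, 234, 236), (242, 236, 237), (241, 233, 234), (241, 235, 235)]
200 [(222, 211, 214), (222, 214, 215), (220, 207, 207), (218, 205, 209), (211, 197, 200), (192, 184, 185), (203, 191, 194), (206, 196, 201), (82, 87, 118), (52, 66, 101), (54, 66, 102), (51, 65, 101), (69, 81, 109), (101, 103, 112), (113, 112, 113), (106, 103, 106)] R [(134, 134, 142), (98, 104, 137), (63, 88, 144), (76, 120, 201), (76, 117, 203), (82, 119, 204), (233, 226, 233), (243, 235, 238), (243, 235, 238), (241, 235, 237), (241, 234, 237),
[... 1167 characters left out ...]
68, 73), (72, 71, 76), (71, 70, 76), (73, 72, 74), (67, 69, 76), (45, 60, 91), (45, 62, 102), (43, 61, 99), (41, 58, 99), (40, 57, 97)]
[(81, 79, 85), (81, 79, 84), (82, 82, 84), (82, 79, 85), (80, 80, 85), (80, 78, 85), (64, 72, 107), (56, 77, 128), (54, 79, 128), (50, 78, 128), (55, 79, 131)]
[[ 21  23  24  31  33  40  30  42  69  65  77  78  73  78 125 153 111  96
   93  92  93  93  90  96]
 [ 58  75  62  60  66  68  64  88  79  76  76  76  40  18   1  28  72  82
   76  80  83  79  78  84]
 [ 48  46  36  57  52  59  51  55  42  37  83 176 201 199 201 198 197 181
  112  85  80  85  85  83]
 [ 30  34  38  37  36  39  27  35  30  27  34  38  32  32  31  31  19  27
   43  79  91  89  97  86]]
```

```bash
python3 -c "
from h import *
dp([496.5,1.5,133],184.65)
print(manip.sign_off())"
```

```text
t 13.17 pos [497.6   1.6 133.4] yaw -175.31 F [-10.67   2.84  17.25] M [0.601 2.12  0.049] gap 70.0 ff 15.0
dp [ 1.1 -0.   0.4] roll 0.04
the job is handed in; nothing more can be done
None
```

The blue cover is tucked under the lip back to the stop, square with the housing, and the arm is holding it down at about 17 N. The job was handed in at 13.2 s; the white top cover did not lift in the pictures, and the plunger being fully in is inferred from the cover's height (no direct reading).

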